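# Nest the drying cups on the steel pan

## Robot

A 6-joint arm with a two-finger parallel gripper is mounted at the origin on a cart in front of the work surface, level with it; the furniture and walls round the work are solid. World frame = base frame: x ahead of the robot, y to its left, z up, the work surface at z = 0. Lengths are in mm, angles in degrees, forces in N, time in s.
With the tool pointing down it reaches from about 275 to 750 mm from the base axis. Payload 10.2 kg.
Tool frame: the origin (TCP) lies midway between the tips of the shut fingers; the grasp point (between the pads) lies 19 mm behind it; z points along the fingers, x is the direction in which the jaws open and shut, and the axes are right-handed (so a half turn about z gives the same grasp; the last joint's range is limited). The gripper opens to 85 mm and grips with 20 to 120 N. Pads are 22 mm wide; open, the fingers measure 114 mm over their backs; the gripper's body (76 mm by 85 mm) begins 54 mm behind the grasp point. The pads swing forward as they close: fully open they stand 13 mm farther back than shut.
Start: joints at [-79.836, 17.928, 85.812, -0, 76.261, -12.8], TCP at [204.819, -483.405, 231.294] pointing down, gripper open.
Joint ranges: [-168.41, 168.41], [-55.51, 124.54], [10.69, 146.95], [-70.63, 250.63], [1, 178], [-165.06, 165.06]. Speed limits (degrees/s): [136.94, 136.94, 172.46, 180, 180, 180].

## Interface

Orientations are given as a 3x3 rotation matrix whose columns are the frame's x, y, z axes.
In Python, from plant import observe, snapshot, sign_off gives the robot as it stands. The module is installed in compiled form; this text tells all that it offers.
- The arm moves only by the shell command python3 -m creep 'ROWS'. ROWS is JSON, one flat list of numbers, 5 for each row, row after row: the shift along the tool's x, y, z in mm, then the turn about the tool's z in rad, then the opening, from -1 (shut) to 1 (fully open), so that 0 is half open. In form: [tx, ty, tz, spin, gripper, tx, ty, tz, spin, gripper, ...]. A call has 1 to 12 rows; each row shifts and turns the commanded pose from where the row before left it, along the tool's axes as they then stand; what a row does not reach is not made up. A row lasts 1/8 s, in which the tool goes at most 62.5 mm and 10.7 degrees, less where a joint would pass 70% of its speed; a pose out of reach is approached as far as the arm can. A call is refused whole if a number of a shift passes 62.5 or a number of a turn 0.188, either way. A call with a gripper value outside its range is refused whole. The fingers move at their own pace and stop on an object; the grip force is fixed at half the most. Time passes only in rows, so rows that do not move let the fingers close. It gives the time, the measured TCP pose, the force and the opening at its end, in the units of the state.
- observe(): the state, without advancing time (a new reading comes with each control period).
- snapshot(name): name is "scene" or "top"; returns a dict with "color" (400x640x3 uint8, red, green, blue), "depth" (400x640 float32, mm along the optical axis (not along the pixel's ray), 0 where there is no reading), "intrinsics" (3x3 intrinsics, pixels), "dist" ([k1, k2, p1, p2, k3] as OpenCV has them; the pictures are not rectified), "extrinsics" (4x4, takes a point from world to camera coordinates). Camera axes: x right, y up, looking along -z (the intrinsics and any distortion apply to the point x, -y, -z); pixel columns grow to the right and rows downward; lengths in mm; the calibration is good to about 2 mm. A picture is of the moment at which its call begins.
- sign_off(): hands the job in, once; it reports no verdict.
The state is a dict: "time": time; "q": joint angles; "joint_vel": joint speeds; "joint_torque": joint torques, N m; "tool_pos": TCP position; "eef_rot": TCP orientation; "ft_force": force on the tool from outside, world axes, zero at the start; "wrist_torque": the same for the moment, N m; "width": finger opening in mm.
Only numpy, scipy, OpenCV 4.12 (cv2) and the standard library are available. Lean on these libraries where they do the work, as an engineer would, in place of code of your own. Each camera call takes 0.05 s, during which the arm holds its last target. There are 200 camera calls.

## Task

Tidy away the soil-drying cups: nest the two loose tall aluminium cups, one after the other and in either order, into the matching cup that stands on the round dark steel pan, so that the three make one upright stack with each cup fully down in the one below. Leave the stack standing on the pan, and leave the wider, lower aluminium cup where it is.

Things in the scene. Friction and masses are not known exactly. Their poses are not given: they have to be found in the camera images.
- base_cup_center (a point): Bottom one of three alike open aluminium cups, 80 mm high, wall 2.5 mm, mouth up on a fixed shallow round pan of dark steel (100 mm across, floor 4 mm, lip 9 mm). Tapered foot 34 mm across at the underside, 48 mm at 34 mm up; a shoulder widens it to a straight collar, 57 mm across outside, 52 inside, from 38 mm up to the mouth. Origin: on the cup's axis, half-way up (40 mm over the underside); z up.
- cup_a_center (a point): Loose tall cup, same shape and size as the bottom cup, 40 to 85 g, mouth up on the worktop. Its foot enters another's collar until its shoulder rests on that rim, 44 mm higher than the cup below. Grip across the collar (57 mm), with the tips more than 40 mm above its underside: the rest is hidden when nested. Origin: on the cup's axis, half-way up (40 mm over the underside); z up.
- cup_b_center (a point): The other loose tall cup, same shape, size and weight range as cup_a, mouth up on the worktop, to be gripped and nested the same way. Origin: on the cup's axis, half-way up (40 mm over the underside); z up.
- wide_cup_center (a point): A wider, lower aluminium cup of another set, to be left alone: collar 72 mm across, 56 mm high, mouth up on the worktop. Its origin is on its axis, 28 mm above the underside; z points up.
Things that resemble listed ones, but are neither listed nor needed, are in the scene too. Leave any orange look-alike of the part that bears cup_b_center alone.

How it is judged (in metres and radians):
At the end, for the whole second after the job is handed in: One loose cup sits in the bottom cup, the other in that one: each within 10 mm of the axis of the cup below and 38 to 51 mm higher (seated: 44), all upright within 10 degrees; the bottom cup and the wide cup each less than 30 mm from where they started (((horizontal distance between cup_a_center and base_cup_center below 0.01 m and z of cup_a_center in the frame of base_cup_center between 0.038 and 0.051 m and angle between each of cup_a_center, cup_b_center's own z axis and vertical below 0.17 rad and horizontal distance between cup_b_center and cup_a_center below 0.01 m and z of cup_b_center in the frame of cup_a_center between 0.038 and 0.051 m) or (horizontal distance between cup_b_center and base_cup_center below 0.01 m and z of cup_b_center in the frame of base_cup_center between 0.038 and 0.051 m and angle between each of cup_b_center, cup_a_center's own z axis and vertical below 0.17 rad and horizontal distance between cup_a_center and cup_b_center below 0.01 m and z of cup_a_center in the frame of cup_b_center between 0.038 and 0.051 m)) and angle between base_cup_center's own z axis and vertical below 0.17 rad and distance of each of base_cup_center, wide_cup_center from where it was at the start of the episode below 0.03 m); the robot touches nothing.
It fails at once if the wide cup is lifted or tipped over (height (world z) of wide_cup_center above 0.06 m or angle between wide_cup_center's own z axis and vertical above 0.6 rad).
It also fails if it takes over 56 s, if anything falls off the work surface, if the arm or the gripper's body presses on something with over 40 N, if the wrist force passes 120 N, or if a joint passes its speed limit or range.

## Working session

There is one attempt and no reset: what is moved stays moved. The work goes in short steps, Python scripts to look and compute and a shell command to move; the robot and the scene stay as the last step left them, time stands still between calls to the robot, and variables do not carry over. Pictures are saved under pics/ and viewed, about 8 in all and at most 12, crops included, and the job is handed in when it is done.

```bash
mkdir -p pics
cat > h.py <<'E'
import numpy as np, cv2
from plant import observe, snapshot, sign_off
def shot(n,f):
    s=snapshot(n); np.savez(f'pics/{f}.npz',**{k:np.array(v) for k,v in s.items()}); cv2.imwrite(f'pics/{f}.png',s['color'][:,:,::-1]); return s
def load(f): return dict(np.load(f'pics/{f}.npz'))
def cloud(s):
    h,w=s['depth'].shape; u,v=np.meshgrid(np.arange(w),np.arange(h))
    p=cv2.undistortPoints(np.stack([u,v],-1).reshape(-1,1,2).astype(np.float64),s['intrinsics'],s['dist']).reshape(h,w,2)
    d=s['depth'].astype(float); c=np.stack([p[...,0]*d,-p[...,1]*d,-d],-1)
    E=s['extrinsics']; W=(c-E[:3,3])@E[:3,:3]; W[d==0]=np.nan; return W
E
python3 - <<'E'
from h import *
a=shot('scene','s0');b=shot('top','t0')
s=observe();print(s['time'],s['tool_pos'],np.round(s['eef_rot'],3),s['width'],s['ft_force'])
for x in(a,b): print(np.round(x['extrinsics'],3).tolist(),x['dist'],x['intrinsics'].tolist())
cv2.imwrite('pics/both.png',cv2.resize(np.vstack([a['color'],b['color']])[:,:,::-1],(480,600)))
E
```

```text
0.1 [ 204.78217505 -483.17183351  230.80731486] [[ 0.39  -0.921 -0.   ]
 [-0.921 -0.39   0.001]
 [-0.001 -0.    -1.   ]] 85.13221368973163 [-0.4971065  -0.12279688  0.2706539 ]
[[-0.666, -0.746, -0.017, 301.481], [0.354, -0.336, 0.873, -272.961], [-0.656, 0.575, 0.488, -831.445], [0.0, 0.0, 0.0, 1.0]] [-0.01154711  0.          0.          0.          0.        ] [[481.21341029065417, 0.0, 318.1689876265957], [0.0, 481.21341029065417, 192.26327489583196], [0.0, 0.0, 1.0]]
[[-0.004, -1.0, -0.002, -83.02], [0.993, -0.004, 0.115, -573.478], [-0.115, -0.001, 0.993, -1230.002], [0.0, 0.0, 0.0, 1.0]] [-0.07340529  0.          0.          0.          0.        ] [[448.0322868729321, 0.0, 314.61627210761077], [0.0, 448.0322868729321, 205.76720446692534], [0.0, 0.0, 1.0]]
```

View pics/s0.png

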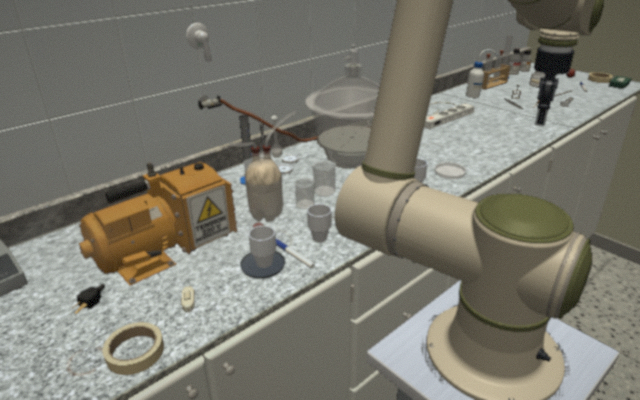

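View pics/t0.png

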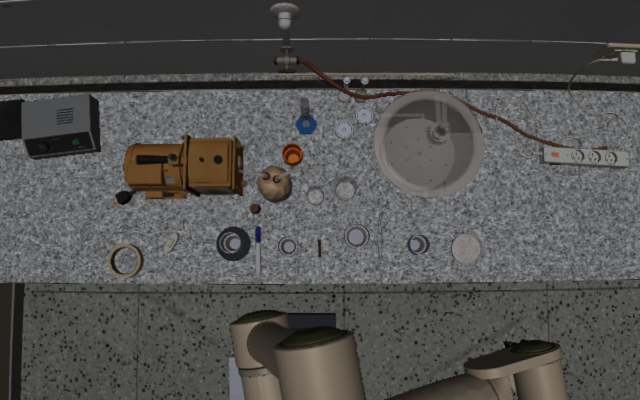

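The scene view shows the pan with the base cup at (262,245), and aluminium cups at (319,222), (305,192), (324,178) and (420,170). In the top view the base is at (233,243), the candidates are at (289,246), (316,196), (345,190), (357,236) and (418,244), and the orange look-alike is at (292,154). Next I'll measure heights and view an enlarged crop.

Run:
```python
from h import *
t=load('t0');W=cloud(t)
for n,(u,v) in dict(base=(233,243),c1=(289,246),c2=(316,196),c3=(345,190),c4=(357,236),c5=(418,244),disc=(466,248)).items():
    P=W[v-18:v+19,u-18:u+19].reshape(-1,3);P=P[np.isfinite(P[:,2])]
    z=P[:,2];m=np.percentile(z[z>15],97) if (z>15).any() else 0
    R=P[(z>m-8)&(z>15)]
    if len(R)<5: print(n,'flat',z.max());continue
    (c,r)=cv2.minEnclosingCircle(R[:,:2].astype(np.float32))
    print(n,'ztop %.0f'%m,'max %.0f'%z.max(),'circ',np.round(c,1),'d %.0f'%(2*r),len(R),'floor',np.round(np.percentile(z,[1,10]),1), 'center z',W[v,u].round(0))
a=t['color'][140:270,215:440,::-1];A=cv2.resize(a,None,fx=3.5,fy=3.5,interpolation=2)
cv2.imwrite('pics/c1.png',A)
s=load('s0');cv2.imwrite('pics/c2.png',cv2.resize(s['color'][140:280,230:450,::-1],None,fx=3.5,fy=3.5,interpolation=2))
```

```text
base ztop 85 max 88 circ [469.2 144.9] d 58 75 floor [-5.9 -2.6] center z [470. 148.   8.]
c1 ztop 82 max 84 circ [460.6 -10.1] d 57 59 floor [-7.5 -4.4] center z [461. -12.   3.]
c2 ztop 70 max 74 circ [603.5 -86.8] d 54 55 floor [-7.3 -4.4] center z [605. -89.   2.]
c3 ztop 84 max 87 circ [ 621.7 -170.9] d 65 70 floor [-7.4 -4.2] center z [ 623. -174.   -0.]
c4 ztop 57 max 61 circ [ 487.9 -202.2] d 72 84 floor [-7. -4.] center z [ 489. -206.    7.]
c5 ztop 81 max 85 circ [ 463.9 -370.5] d 58 66 floor [-7.1 -4.5] center z [ 465. -381.    4.]
disc ztop 19 max 22 circ [ 450.2 -518.5] d 91 204 floor [-7.  -3.3] center z [ 452. -518.   13.]
```

View pics/c1.png

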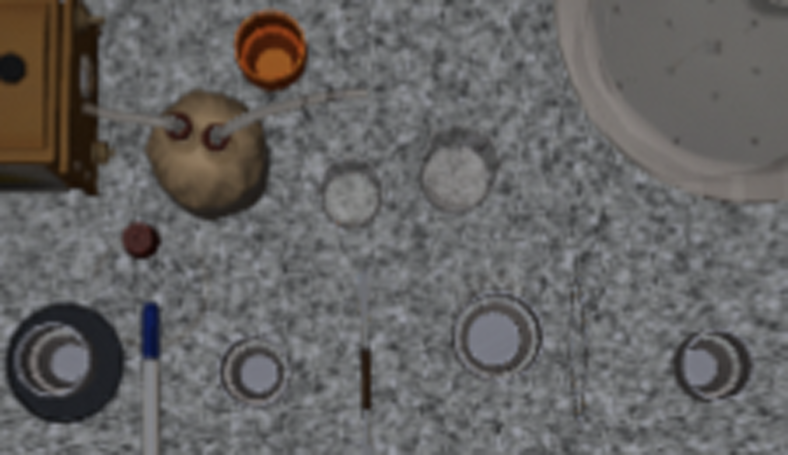

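View pics/c2.png

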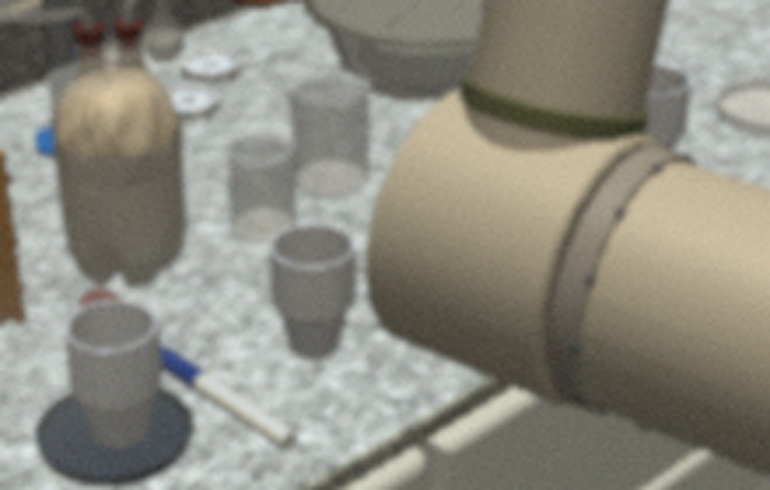

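The glass beakers at crop (350,195) and (458,170) and the orange cup at (270,50) are ruled out. The tall cups are c1 (top px 289,246) and c5 (418,244), both about 58 mm across and 80 mm high. The wide cup is c4 and the base cup is on the pan. Now I'll refine the centres and work out the first move.

```bash
cat >> h.py <<'E'
from scipy.optimize import least_squares
def rim(s,xy,zt,R=27.3):
    W=cloud(s).reshape(-1,3); P=W[np.isfinite(W[:,2])]
    m=(np.hypot(*(P[:,:2]-xy).T)<36)&(abs(P[:,2]-zt)<5); Q=P[m]
    f=least_squares(lambda c:np.hypot(Q[:,0]-c[0],Q[:,1]-c[1])-R,xy,loss='soft_l1',f_scale=1.5)
    return f.x.round(1),len(Q),round(float(np.std(f.fun)),1),round(float(Q[:,2].mean()),1)
def delta(xy,z):
    s=observe();return np.round(np.array(s['eef_rot']).T@(np.array([*xy,z])-s['tool_pos']),1)
E
python3 - <<'E'
from h import *
t=load('t0');s=load('s0')
for n,xy,z in (('base',(469,145),84),('c1',(461,-10),80),('c5',(464,-371),80)):
    print(n,rim(t,np.array(xy,float),z),rim(s,np.array(xy,float),z))
W=cloud(t).reshape(-1,3);m=(abs(W[:,0]-530)<30)&(W[:,1]<50)&(W[:,1]>-300);print('table z',np.nanmedian(W[m,2]))
W=cloud(s).reshape(-1,3);m=(abs(W[:,0]-450)<20)&(W[:,1]<110)&(W[:,1]>30);print('table z scene',np.nanmedian(W[m,2]))
print(delta((464,-370.5),200))
E
```

```text
base (array([469.6, 144.8]), 64, 0.9, 82.7) (array([466.1, 145.8]), 101, 1.2, 81.0)
c1 (array([460.7, -10.4]), 55, 0.8, 79.0) (array([457. ,  -8.6]), 78, 1.5, 77.0)
c5 (array([ 463.3, -369.9]), 60, 1.1, 78.5) (array([ 458.8, -367.6]), 26, 2.0, 76.4)
table z -0.8809722476603334
table z scene -1.538197358580301
[  -2.6 -282.6   30.9]
```

```bash
python3 -m creep '[-4,-40,0,0,1, 0,-40,0,0,1, 0,-40,0,0,1, 0,-40,0,0,1, 0,-40,0,0,1, 0,-40,0,0,1, 0,-41.6,0,0,1, 0,0,30,0,1, 0,0,30,0,1, 0,0,20,0,1, 0,0,0,0,1]'
python3 - <<'E'
from h import *
print(delta((462,-369.5),47)); shot('top','t1'); s=shot('scene','s1')
cv2.imwrite('pics/c3.png',cv2.resize(load('t1')['color'][180:300,340:500,::-1],None,fx=4,fy=4,interpolation=2))
E
```

```text
time: 1.48
tool_pos: [462.0, -369.2, 149.8]
eef_rot: [[0.39, -0.921, -0.002], [-0.921, -0.39, 0.003], [-0.003, 0.001, -1.0]]
ft_force: [0.0, 0.0, 0.6]
width: 85.2
[  0.6   0.  102.8]
```

View pics/c3.png

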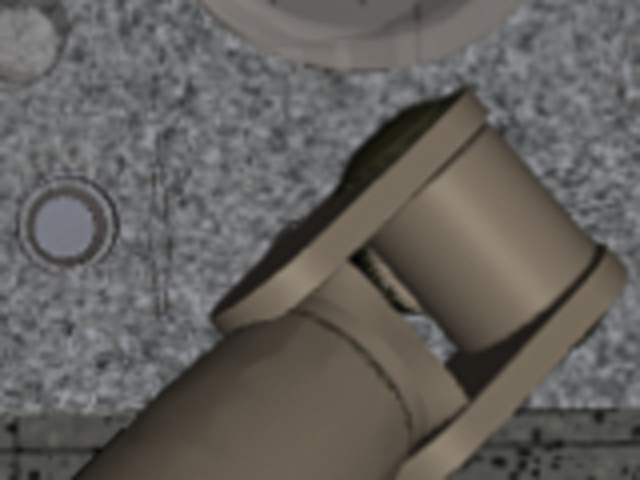

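The top crop only shows the arm covering the cup, so I can't check it there. The jaw clearance is ±14 mm against an uncertainty of about 3 mm, so I'll descend, close and lift slightly.

```bash
python3 -m creep '[0,0,25,0,1, 0,0,25,0,1, 0,0,25,0,1, 0,0,15,0,1, 0,0,12,0,1, 0,0,0,0,1]'; python3 -m creep '[0,0,0,0,-1, 0,0,0,0,-1, 0,0,0,0,-1, 0,0,0,0,-1, 0,0,0,0,-1, 0,0,0,0,-1, 0,0,0,0,-1, 0,0,0,0,-1]'
```

```text
time: 2.33
tool_pos: [462.5, -369.8, 49.1]
eef_rot: [[0.39, -0.921, -0.0], [-0.921, -0.39, 0.0], [-0.0, 0.0, -1.0]]
ft_force: [-0.4, 0.6, -0.1]
width: 85.7
time: 3.32
tool_pos: [463.0, -370.3, 50.5]
eef_rot: [[0.39, -0.921, 0.001], [-0.921, -0.39, -0.002], [0.002, -0.001, -1.0]]
ft_force: [-0.5, 0.4, 5.6]
width: 54.1
```

```bash
python3 -m creep '[0,0,-15,0,-1, 0,0,-25,0,-1, 0,0,-40,0,-1, 0,0,-40,0,-1, 0,0,-40,0,-1, 0,0,0,0,-1, 0,0,0,0,-1]';  python3 - <<'E'
from h import *
s=shot('scene','s2'); o=observe(); p=np.array(o['tool_pos']);E=s['extrinsics']; c=E[:3,:3]@p+E[:3,3]
px=cv2.projectPoints(np.array([[c[0],-c[1],-c[2]]]),np.zeros(3),np.zeros(3),s['intrinsics'],s['dist'])[0].ravel();print(px,o['width'],p)
u,v=map(int,px);cv2.imwrite('pics/c4.png',cv2.resize(s['color'][max(0,v-60):v+60,max(0,u-90):u+90,::-1],None,fx=4,fy=4,interpolation=2))
E
```

```text
time: 4.2
tool_pos: [462.3, -369.5, 208.9]
eef_rot: [[0.39, -0.921, -0.001], [-0.921, -0.39, 0.001], [-0.001, 0.0, -1.0]]
ft_force: [0.5, -0.4, -1.6]
width: 54.9
[420.7251401  116.36549075] 54.57379849643745 [ 462.16595334 -369.45779299  208.34814695]
```

View pics/c4.png

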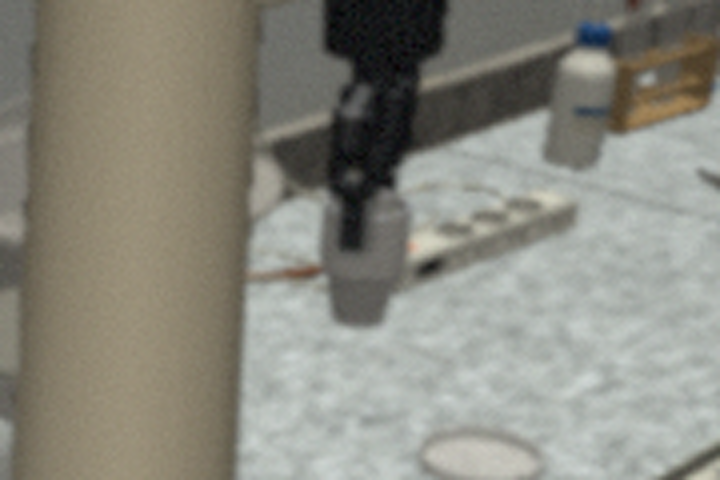

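The cup is held upright, with its underside about 50 mm below the TCP (in the crop: tip at row 250, underside at row 322). Next I'll carry it across to the base.

```bash
python3 -m creep '[-39.3,-17.2,0,0,-1, -39.3,-17.2,0,0,-1, -39.3,-17.2,0,0,-1, -39.3,-17.2,0,0,-1, -39.3,-17.2,0,0,-1, -39.3,-17.2,0,0,-1, -39.3,-17.2,0,0,-1, -39.3,-17.2,0,0,-1, -39.3,-17.2,0,0,-1, -39.3,-17.2,0,0,-1, -39.3,-17.2,0,0,-1, -39.3,-17.2,0,0,-1]'; python3 -m creep '[0,0,20,0,-1, 0,0,20,0,-1, 0,0,0,0,-1, 0,0,0,0,-1]'
python3 - <<'E'
from h import *
t=shot('top','t3');s=shot('scene','s3'); o=observe();z=o['tool_pos'][2]
p=np.array(o['tool_pos'])
print(o['tool_pos'],o['width'],o['q'],delta((468,145),z))
for x,n in((t,'top'),(s,'scene')):
  try: print(n,'held rim',rim(x,p[:2],z+30),'base',rim(x,np.array([467.,145]),83))
  except Exception as e: print(n,e)
A=s['color'][110:290,190:370,::-1];cv2.imwrite('pics/c5.png',cv2.resize(A,None,fx=3.3,fy=3.3,interpolation=2))
E
```

```text
time: 5.75
tool_pos: [468.0, 146.3, 208.4]
eef_rot: [[0.39, -0.921, -0.002], [-0.921, -0.39, -0.0], [-0.001, 0.002, -1.0]]
ft_force: [0.9, -0.2, -1.5]
width: 54.6
time: 6.25
tool_pos: [468.7, 144.8, 169.6]
eef_rot: [[0.39, -0.921, 0.0], [-0.921, -0.39, 0.0], [0.0, -0.0, -1.0]]
ft_force: [-0.8, 0.3, -0.3]
width: 54.6
[468.89176184 144.82748938 169.95164882] 54.785659959204374 [ 3.45580824e+00  1.70052255e+01  9.67398342e+01 -9.24992337e-06
  6.61959526e+01  7.05008694e+01] [-0.5  0.8 -0. ]
top held rim (array([468.9, 144.8]), 0, nan, nan) base (array([469.8, 144.8]), 25, 0.9, 82.3)
scene held rim (array([466.2, 144.9]), 108, 2.4, 198.5) base (array([465.8, 145.8]), 123, 1.3, 80.8)
  ret = _var(a, axis=axis, dtype=dtype, out=out, ddof=ddof,
  arrmean = um.true_divide(arrmean, div, out=arrmean,
  ret = ret.dtype.type(ret / rcount)
h.py:16: RuntimeWarning: Mean of empty slice.
  return f.x.round(1),len(Q),round(float(np.std(f.fun)),1),round(float(Q[:,2].mean()),1)
  ret = ret.dtype.type(ret / rcount)
```

View pics/c5.png

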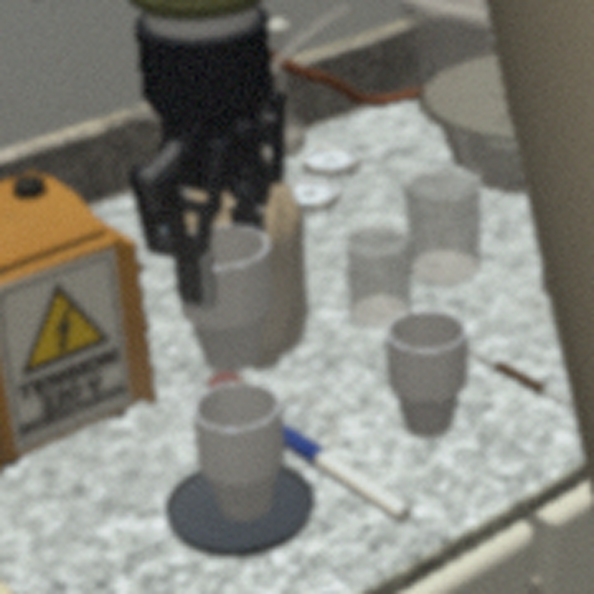

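The cup is above the base. By the scene camera, the held rim and base rim agree within 1 mm. I'll descend most of the way, then slowly while watching the force.

```bash
python3 -m creep '[-0.8,0,15,0,-1, 0,0,15,0,-1, 0,0,12,0,-1, 0,0,8,0,-1, 0,0,6,0,-1, 0,0,4,0,-1, 0,0,0,0,-1]'; python3 -m creep '[0,0,3,0,-1, 0,0,3,0,-1, 0,0,2,0,-1, 0,0,0,0,-1]'
```

```text
time: 7.22
tool_pos: [468.3, 145.6, 109.2]
eef_rot: [[0.39, -0.921, -0.0], [-0.921, -0.39, -0.0], [-0.0, 0.0, -1.0]]
ft_force: [0.0, -0.1, -0.1]
width: 54.6
time: 7.72
tool_pos: [468.2, 145.6, 101.2]
eef_rot: [[0.39, -0.921, -0.0], [-0.921, -0.39, -0.0], [-0.0, 0.0, -1.0]]
ft_force: [0.1, -0.5, -0.8]
width: 54.8
```

```bash
python3 -m creep '[0,0,1.5,0,-1, 0,0,1.5,0,-1, 0,0,0,0,-1]'; python3 -m creep '[0,0,1,0,-1, 0,0,0,0,-1]';python3 -m creep '[0,0,1,0,-1, 0,0,0,0,-1]'
```

```text
time: 8.1
tool_pos: [468.9, 145.7, 99.2]
eef_rot: [[0.39, -0.921, 0.002], [-0.921, -0.39, 0.0], [0.001, -0.002, -1.0]]
ft_force: [-2.6, -0.0, 7.8]
width: 54.6
time: 8.35
tool_pos: [469.4, 145.7, 99.0]
eef_rot: [[0.39, -0.921, 0.003], [-0.921, -0.39, 0.0], [0.001, -0.003, -1.0]]
ft_force: [-2.7, -1.3, 15.9]
width: 54.9
time: 8.6
tool_pos: [469.8, 145.8, 98.8]
eef_rot: [[0.39, -0.921, 0.005], [-0.921, -0.39, 0.0], [0.002, -0.004, -1.0]]
ft_force: [-3.0, -0.5, 22.9]
width: 54.6
```

Contact is at TCP z of about 99, and the force rises as expected for a seated cup. I'll ease off, release and go up.

```bash
python3 -m creep '[0,0,-2.5,0,-1, 0,0,0,0,0.4, 0,0,0,0,1, 0,0,0,0,1, 0,0,0,0,1]'; python3 -m creep '[0,0,-20,0,1, 0,0,-30,0,1, 0,0,-35,0,1, 0,0,-35,0,1, 0,0,0,0,1, 0,0,0,0,1]'
python3 - <<'E'
from h import *
s=shot('scene','s4');o=observe();z=o['tool_pos'][2]
print(o['time'],o['tool_pos'],o['width'],delta((460,-10),z))
print('nested',rim(s,np.array([467.,145]),126),'c1',rim(s,np.array([457,-9.]),78))
A=s['color'][110:290,190:370,::-1];cv2.imwrite('pics/c6.png',cv2.resize(A,None,fx=3.3,fy=3.3,interpolation=2))
E
```

```text
time: 9.22
tool_pos: [468.2, 145.6, 98.6]
eef_rot: [[0.39, -0.921, -0.0], [-0.921, -0.39, 0.0], [-0.0, 0.0, -1.0]]
ft_force: [-0.1, -0.5, -0.0]
width: 85.6
time: 9.98
tool_pos: [467.9, 145.6, 218.0]
eef_rot: [[0.39, -0.921, -0.001], [-0.921, -0.39, -0.0], [-0.0, 0.001, -1.0]]
ft_force: [0.3, 0.2, -0.1]
width: 85.5
10.025 [467.81184102 145.57059215 217.72488679] 85.34959166214031 [140.2  67.9   0. ]
nested (array([466.3, 145.1]), 178, 1.4, 124.7) c1 (array([456.9,  -8.4]), 121, 1.6, 76.2)
```

View pics/c6.png

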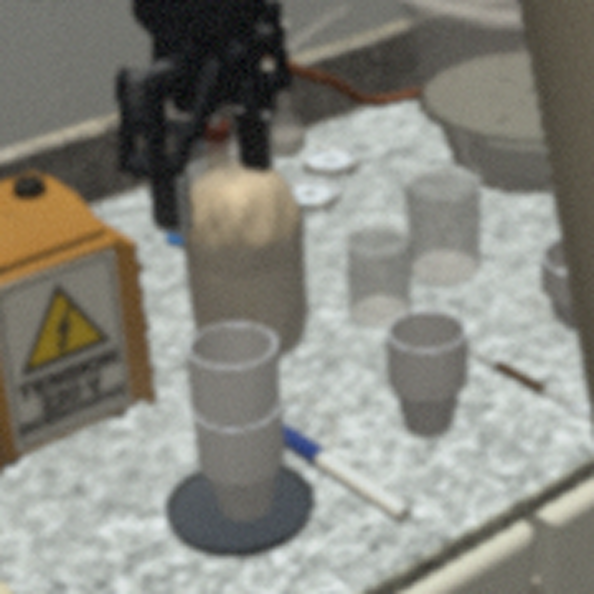

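The first cup is fully nested: the two rims are 44 mm apart (124.7 against 80.8) and upright. Next is c1, at about (459,-9).

```bash
python3 -m creep '[34.8,17,0,0,1, 34.8,17,0,0,1, 34.8,17,0,0,1, 34.8,17,0,0,1, 0,0,35,0,1, 0,0,35,0,1, 0,0,0,0,1]'; python3 -m creep '[0,0,25,0,1, 0,0,25,0,1, 0,0,25,0,1, 0,0,15,0,1, 0,0,8,0,1, 0,0,0,0,1]'; python3 -m creep '[0,0,0,0,-1, 0,0,0,0,-1, 0,0,0,0,-1, 0,0,0,0,-1, 0,0,0,0,-1, 0,0,0,0,-1, 0,0,0,0,-1]'
```

```text
time: 10.9
tool_pos: [458.4, -8.7, 146.5]
eef_rot: [[0.39, -0.921, -0.006], [-0.921, -0.39, 0.002], [-0.004, 0.005, -1.0]]
ft_force: [0.3, -0.5, 0.1]
width: 85.4
time: 11.65
tool_pos: [460.3, -9.1, 51.2]
eef_rot: [[0.39, -0.921, 0.0], [-0.921, -0.39, -0.0], [0.0, -0.0, -1.0]]
ft_force: [-1.2, -0.5, 0.1]
width: 85.0
time: 12.52
tool_pos: [460.6, -9.1, 52.0]
eef_rot: [[0.39, -0.921, 0.002], [-0.921, -0.39, -0.0], [0.001, -0.002, -1.0]]
ft_force: [-1.7, 0.6, 9.8]
width: 56.0
```

```bash
python3 -m creep '[0,0,-15,0,-1, 0,0,-30,0,-1, 0,0,-40,0,-1, 0,0,-40,0,-1, 0,0,-40,0,-1, 0,0,-20,0,-1, 0,0,0,0,-1, 0,0,0,0,-1]'; python3 -m creep '[-20,-9,0,0,-1, -30,-15,0,0,-1, -30,-15,0,0,-1, -30,-15,0,0,-1, -29,-14,0,0,-1, 0,0,0,0,-1, 0,0,0,0,-1]'
python3 - <<'E'
from h import *
s=shot('scene','s5');o=observe();p=np.array(o['tool_pos'])
print(o['time'],p,o['width'],delta((468.3,145.6),p[2]))
print('nested',rim(s,np.array([467.,145]),126),'held',rim(s,p[:2]-[2,.5],p[2]+28))
A=s['color'][60:290,190:370,::-1];cv2.imwrite('pics/c7.png',cv2.resize(A,None,fx=2.6,fy=2.6,interpolation=2))
E
```

```text
time: 13.52
tool_pos: [459.5, -9.0, 234.8]
eef_rot: [[0.39, -0.921, -0.002], [-0.921, -0.39, 0.0], [-0.001, 0.001, -1.0]]
ft_force: [-0.4, -0.1, -1.0]
width: 56.2
time: 14.4
tool_pos: [468.1, 145.0, 235.0]
eef_rot: [[0.39, -0.921, -0.002], [-0.921, -0.39, -0.0], [-0.0, 0.002, -1.0]]
ft_force: [-0.9, -0.9, -0.3]
width: 56.0
14.45 [468.20076556 144.7746829  235.23499632] 56.0484725077542 [-0.7 -0.4 -0. ]
nested (array([466.2, 145.2]), 174, 1.5, 124.8) held (array([465. , 145.1]), 125, 2.8, 261.8)
```

View pics/c7.png

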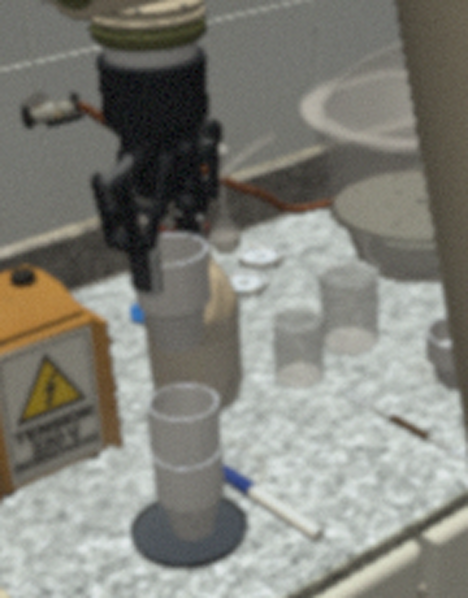

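The held cup is upright and its rim is within about 1 mm of the stack axis, so I'll lower it. I expect it to seat at TCP z of about 144.

```bash
python3 -m creep '[-0.6,-0.6,20,0,-1, 0,0,20,0,-1, 0,0,16,0,-1, 0,0,12,0,-1, 0,0,8,0,-1, 0,0,5,0,-1, 0,0,3,0,-1, 0,0,0,0,-1]'; python3 -m creep '[0,0,2,0,-1, 0,0,2,0,-1, 0,0,0,0,-1]'; python3 -m creep '[0,0,1,0,-1, 0,0,0,0,-1]'
```

```text
time: 15.45
tool_pos: [468.7, 146.2, 151.9]
eef_rot: [[0.39, -0.921, 0.0], [-0.921, -0.39, -0.0], [0.0, -0.0, -1.0]]
ft_force: [-0.3, 0.6, -0.6]
width: 56.3
time: 15.82
tool_pos: [468.6, 146.2, 147.7]
eef_rot: [[0.39, -0.921, -0.0], [-0.921, -0.39, -0.0], [-0.0, 0.0, -1.0]]
ft_force: [0.1, 0.4, -0.4]
width: 56.2
time: 16.08
tool_pos: [468.7, 146.2, 146.8]
eef_rot: [[0.39, -0.921, 0.0], [-0.921, -0.39, 0.0], [0.0, -0.0, -1.0]]
ft_force: [0.1, -0.2, -0.2]
width: 56.1
```

```bash
python3 -m creep '[0,0,1.5,0,-1, 0,0,1.5,0,-1, 0,0,0,0,-1]'; python3 -m creep '[0,0,1,0,-1, 0,0,0,0,-1]'; python3 -m creep '[0,0,1,0,-1, 0,0,0,0,-1]'
```

```text
time: 16.45
tool_pos: [469.7, 146.3, 145.2]
eef_rot: [[0.39, -0.921, 0.003], [-0.921, -0.39, 0.0], [0.001, -0.003, -1.0]]
ft_force: [-0.2, 0.6, 11.1]
width: 55.9
time: 16.7
tool_pos: [470.1, 146.4, 145.0]
eef_rot: [[0.39, -0.921, 0.005], [-0.921, -0.39, 0.0], [0.002, -0.005, -1.0]]
ft_force: [-1.0, -1.6, 16.7]
width: 55.7
time: 16.95
tool_pos: [470.6, 146.4, 144.8]
eef_rot: [[0.39, -0.921, 0.006], [-0.921, -0.39, 0.001], [0.002, -0.006, -1.0]]
ft_force: [-2.5, -1.0, 23.2]
width: 56.0
```

The cup is seated at z of about 145. I'll ease off, release and rise clear.

```bash
python3 -m creep '[0,0,-2.8,0,-1, 0,0,0,0,0.4, 0,0,0,0,1, 0,0,0,0,1, 0,0,0,0,1]'; python3 -m creep '[0,0,-20,0,1, 0,0,-30,0,1, 0,0,-40,0,1, 0,0,-40,0,1, 0,0,0,0,1, 0,0,0,0,1, 0,0,0,0,1, 0,0,0,0,1]'
python3 - <<'E'
from h import *
s=shot('scene','s6');t=shot('top','t6');o=observe()
print(o['time'],o['tool_pos'],o['width'],o['ft_force'])
for n,z in(('top cup',168),('mid',124),('base',82)): print(n,rim(s,np.array([466.,145]),z))
print('wide top',rim(load('t0'),np.array([488.,-202]),57,34.8),rim(t,np.array([488.,-202]),57,34.8))
A=s['color'][60:290,190:430,::-1];cv2.imwrite('pics/c8.png',cv2.resize(A,None,fx=2.6,fy=2.6,interpolation=2))
E
```

```text
time: 17.58
tool_pos: [468.6, 146.2, 144.4]
eef_rot: [[0.39, -0.921, -0.0], [-0.921, -0.39, -0.0], [-0.0, 0.0, -1.0]]
ft_force: [-0.7, -0.1, 0.1]
width: 85.4
time: 18.58
tool_pos: [468.5, 146.2, 273.8]
eef_rot: [[0.39, -0.921, -0.001], [-0.921, -0.39, -0.0], [-0.0, 0.001, -1.0]]
ft_force: [-0.2, -0.2, 0.4]
width: 85.5
18.675 [468.59188966 146.22784761 274.19510449] 85.3499464729135 [ 0.09571324 -0.28026036 -0.63348848]
top cup (array([466.1, 144.5]), 242, 1.3, 168.2)
mid (array([466.6, 145. ]), 126, 1.8, 124.0)
base (array([466.5, 145.4]), 107, 1.8, 81.7)
wide top (array([ 487.9, -202.2]), 55, 0.7, 55.3) (array([ 487.7, -202.1]), 65, 0.7, 55.4)
```

View pics/c8.png

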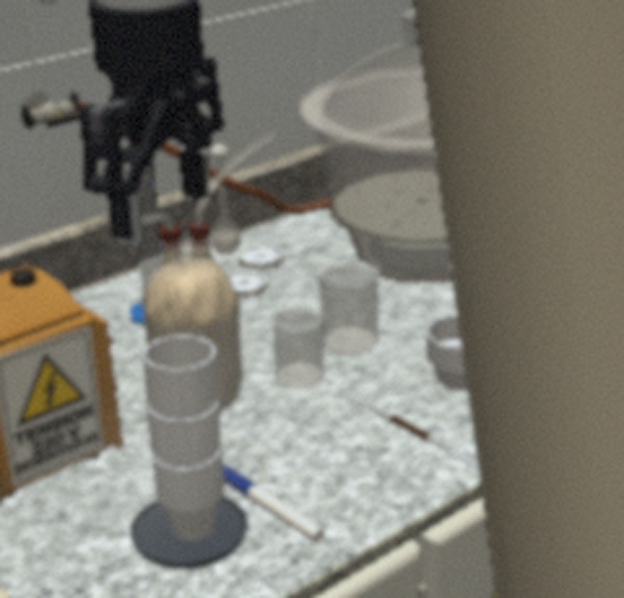

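The picture shows an upright stack of three on the pan, with rims at crop (181,350), (184,405) and (187,460), and the gripper clear above it. I'm handing the job in.

```bash
python3 -c "from plant import sign_off; print(sign_off())"
```

```text
the job is handed in; nothing more can be done
None
```

I nested both loose tall cups into the cup on the pan, first the one at about (463, -370) and then the one at (460, -9). I handed the job in with the robot's clock at about 19 s.

- **Stack:** The last scene picture puts the rims at z = 168, 124 and 82 mm, so the steps are about 44 and 42 mm. The axes agree within 1 mm and the stack stands upright on the pan.
- **Wide cup and base:** By the top camera, the wide cup moved less than 0.3 mm from its starting position. The base cup's position changed by less than 1 mm.
- **Forces and clearance:** The wrist force in the readings I took stayed near 23 N while seating the cups. The gripper is open, about 100 mm above the stack and touching nothing.
- **What disagreed:** The two cameras differed by 3 to 5 mm in absolute position, so I aligned the cups by comparing them within one camera. The first grip read 54–55 mm instead of 57, though that cup held and seated normally. One top-camera check of the held cup found no points because the arm hid it.

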